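# Shut the photometer's covers and hold the cell block in its datum corner

### The arm

A 6-joint arm with a two-finger parallel gripper is mounted at the origin on the work surface. World frame = base frame: x ahead of the robot, y to its left, z up, the work surface at z = 0. Lengths are in m, angles in rad, forces in N, time in s.
With the tool pointing down it reaches from about 0.275 to 0.825 m from the base axis. Payload 4.9 kg.
Tool frame: the origin (TCP) lies midway between the tips of the shut fingers; the grasp point (between the pads) lies behind it (bot.grip_point_offset is the z of the grasp point in the tool frame, in m); z points along the fingers, y is the line along which they close (so a half turn about z gives the same grasp; the last joint's range is limited). The gripper opens to 85 mm and grips with 20 to 120 N. Pads are 22 mm wide; open, the fingers measure 114 mm over their backs; the gripper's body (76 mm by 85 mm) begins 54 mm behind the grasp point. The pads swing forward as they close: fully open they stand 13 mm farther back than shut.
Start: joints at [1.015, 0.326, -0.193, 1.052, 0, 1.437], TCP at [0.225, 0.502, 0.231] pointing down, gripper open.
Joint ranges: [-2.65, 2.65], [-0.97, 1.79], [-1.3, 1.35], [-1.93, 2.1], [-1.47, 1.37], [-3.14, 3.14]. Speed limits (rad/s): [2.57, 2.57, 3.14, 3.14, 3.14, 3.14].

### API

Orientations are given as a unit quaternion [w, x, y, z].
In Python, from bench import bot, snapshot, camera_params, job gives the robot as it stands.
- The arm moves only by the tool jog_arm, never from a script. Its argument "deltas" is a list of rows, each a list of 3 entries, a list of its own where there are three numbers: the closure, from 0 (fully open) to 1 (shut), then the shift along the world's x, y, z as a fraction of full scale, then the turn, a rotation vector about the world's x, y, z as a fraction of full scale. A call has 1 to 10 rows; each row is the pose to reach, as a shift and turn from the pose commanded when the call began, turning the shorter way round; what a row does not reach only later rows make up. Full scale, the value 1, is 0.2 m for a shift and 180 degrees for a turn. A row lasts 1/8 s, in which the tool goes at most 62.5 mm and 10.7 degrees, less where a joint would pass 70% of its speed; a pose out of reach is approached as far as the arm can. A call with a number of a shift or a turn outside -1 to 1 is refused whole. A call with a gripper value outside its range is refused whole. The fingers move at their own pace and stop on an object; "grip_force" is the grip in N (left out, the last holds). Time passes only in rows, so rows that repeat a pose let the fingers close. It gives the time, the measured TCP pose, the force, the opening and the grip force at its end, in the units of the state.
- bot.observe(): the state, without advancing time (a new reading comes with each control period).
- snapshot(name): name is "side" or "top" or "wrist"; returns the picture (480x640x3 uint8, red, green, blue); there is no depth.
- camera_params(name): a dict with "camera_matrix" (3x3 intrinsics, pixels), "D" ([k1, k2, p1, p2, k3] as OpenCV has them; the pictures are not rectified), "rvec" (rotation vector, rad) and "tvec" (3), from world to camera coordinates, as OpenCV has them. Camera axes: x right, y down, z forward; pixel columns grow to the right and rows downward; lengths in m; the calibration is good to about 2 mm. A picture is of the moment at which its call begins: read the wrist's pose just before it. camera_params takes no time and is no camera call; for the wrist camera it gives the pose at the moment of the call.
- job.sign_off(): hands the job in; it is judged then, once.
The state is a dict: "t": time; "q": joint angles; "joint_vel": joint speeds; "effort": joint torques, N m; "ee_pos": TCP position; "eef_rot": TCP orientation; "contact_force": force on the tool from outside, world axes, zero at the start; "ft_torque": the same for the moment, N m; "finger_gap": opening from 0.0 (shut) to 1.0 (fully open); "gripper_force": force on a finger pad.
Only numpy, scipy, OpenCV 4.12 (cv2) and the standard library are available. Lean on these libraries where they do the work, as an engineer would, in place of code of your own. Each camera call takes 0.05 s, during which the arm holds its last target. There are 200 camera calls.

### The job

Get the bench photometer ready for a reading: first press both sprung black covers of its reference wells down until they click shut and stay shut by themselves. Then pick up the black cell block from the bench, set it upright and flat on the photometer's stage and press it into the corner, a long side flush against the long brass stop and an end against the short one, and finish while still holding it there with the gripper, pushing a few newtons against both stops at once. Keep the block upright all along (its cells are filled) and leave everything else where it stands.

Things in the scene. Friction and masses are not known exactly. Their poses are not given: they have to be found in the camera images.
- photometer: fixed white base, 240 (x) x 320 (y) x 30 mm high, origin at the centre of its underside on the bench; +x is the side away from the robot, +y its left. Its flat top (z = 30 mm) is the stage. Left half: the corner of two brass stops. Right half: a grey well housing 25 mm tall with two covers. At its far edge (x over 68 mm) grey housings up to 35 mm above the stage. A vial stands on the front right
- corner (a point): point on the stage surface where the inner faces of the two stops meet: in the photometer frame at x = 60, y = 125, z = 30 mm; its axes are the photometer's. The free stage lies towards -x and -y from it. Stage and stops are polished: the block slides on them with a friction of 0.2 to 0.4, which still carries part of a push
- long_stop: fixed brass bar on the stage along the photometer's x, 130 x 12 mm, 25 mm tall; origin at the centre of its underside (photometer x = -5, y = 131 mm). Its inner face (facing -y) lies at photometer y = 125 mm
- short_stop: fixed brass bar on the stage along the photometer's y, 12 x 90 mm, 25 mm tall; origin at the centre of its underside (photometer x = 66, y = 80 mm). Its inner face (facing -x) lies at photometer x = 60 mm
- cover_left_hinge (a point): middle of the left cover's hinge line, fixed: photometer x = 50, y = -56, z = 55 mm. The cover is a black plate 52 mm wide (y), 6 mm thick, reaching 70 mm from the hinge towards the photometer's -x, with an orange rod as free edge; shut, it is level, underside at hinge height. Press its orange spot, 35 mm from the hinge, straight down with closed fingers
- cover_left (a joint): left cover's angle: 0 = shut, level, hard end; grows as the free edge rises; starts at 0.55 to 0.9 rad. Weak spring, stiff hinge: unlatched it comes up to about 0.4 rad. From about 0.11 rad down the orange rod meets, then snaps under, a sprung steel catch bar (about 10 N at the orange spot), which then holds it. The bar's top is 4.5 mm above the shut cover's, 74 mm from the hinge
- cover_right_hinge (a point): the same for the right cover: photometer x = 50, y = -114, z = 55 mm
- cover_right (a joint): hinge angle of the right cover, as cover_left
- cell_block: loose black block 80 (x, long side) x 50 (y) x 60 mm tall, 0.28 to 0.56 kg, origin under its centre, standing on the bench left or right of the photometer. Two capped cells stick 10 mm out of its top, 16 mm either side of its centre along x. Grip across the 50 mm with the fingertips over 28 mm up, to clear the stops. Either end may go first. Fully home: photometer x = 20, y = 100, z = 30 mm
- tube_rack: bystander: blue test tube rack 110 x 60 x 75 mm, tubes to 107 mm, loose, on the other side of the photometer from the block; origin under its centre
- vial: bystander: amber vial, diameter 22, 45 mm tall, loose, on the front right of the photometer's base; origin under its centre
- amber_bottle: bystander: amber bottle, diameter 60, 130 mm tall, loose; origin under its centre
- white_bottle: bystander: clear jar with white cap, diameter 48, 90 mm tall, loose; origin under its centre
- beaker: bystander: glass beaker, diameter 70, 95 mm tall, loose; origin under its centre
- lens_cap: bystander: black disc, diameter 40, 16 mm tall, loose; origin under its centre

How it is judged:
By the outcome, as a careful person would: the job done as asked, in the order asked, and still so for the second after the job is handed in, while the arm keeps its last pose, push and grip.
It also fails if it takes over 72 s, if anything falls off the work surface, if the arm or the gripper's body presses on something with over 40 N, if the wrist force passes 120 N, or if a joint passes its speed limit or range.

## Working session

There is one attempt and no reset: what is moved stays moved. The work goes in short steps, Python scripts to look and compute and a tool call to move; the robot and the scene stay as the last step left them, time stands still between calls to the robot, and variables do not carry over. Pictures are saved under pics/ and viewed, at most 10 in all, crops included, and the job is handed in when it is done.

Besides the shell and the picture viewer there is one more tool, called after ">>>" as name([rows], argument=value, ...), one row to a line, values as JSON. jog_arm: Moves the arm, as the interface text tells. Its arguments: {"type":"object","properties":{"deltas":{"type":"array"},"grip_force":{"type":"number"}},"required":["deltas"]}

```bash
mkdir -p pics; ls
python3 - <<'E'
from bench import bot,snapshot,camera_params
import cv2
s=bot.observe();print(s, bot.grip_point_offset)
for n in("side","top"):
    cv2.imwrite(f"pics/{n}0.png",snapshot(n)[:,:,::-1]);p=camera_params(n);print(n,p)
E
```

```text
pics
{'t': 0.0, 'q': array([ 1.01480180e+00,  3.26949254e-01, -1.93595971e-01,  1.05200209e+00,
        7.44102993e-06,  1.43658221e+00]), 'joint_vel': array([ 0.00142482, -0.00019206, -0.00033911, -0.00093124,  0.00289887,
        0.00090262]), 'effort': array([-4.00714562e-03, -4.43408239e+01,  2.62434196e+01,  1.56645337e-02,
       -3.31599058e-04, -6.80318735e-07]), 'ee_pos': array([0.22484274, 0.50129622, 0.23049433]), 'eef_rot': array([-2.99675703e-04,  2.09330389e-01,  9.77844580e-01, -8.22614820e-04]), 'contact_force': array([-0.59383201,  0.38625833,  0.02840873]), 'ft_torque': array([0.00141995, 0.0576433 , 0.01451625]), 'gripper_force': 0.0, 'finger_gap': 0.9989978213672207} -0.0187
side {'camera_matrix': array([[489.46627589,   0.        , 316.44795255],
       [  0.        , 489.46627589, 232.8399768 ],
       [  0.        ,   0.        ,   1.        ]]), 'D': array([-0.02157657,  0.        ,  0.        ,  0.        ,  0.        ]), 'rvec': array([ 0.21454004, -2.88653568,  1.12363799]), 'tvec': array([0.50682495, 0.07957712, 1.10948598])}
top {'camera_matrix': array([[508.33236874,   0.        , 322.18486621],
       [  0.        , 508.33236874, 241.37876312],
       [  0.        ,   0.        ,   1.        ]]), 'D': array([-0.11499719,  0.        ,  0.        ,  0.        ,  0.        ]), 'rvec': array([ 2.17912719, -2.17831293,  0.09170676]), 'tvec': array([0.02368048, 0.4859494 , 1.16328777])}
```

View pics/top0.png

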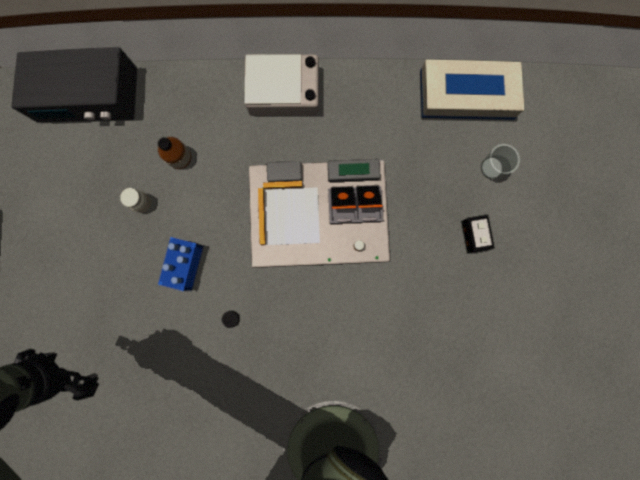

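View pics/side0.png

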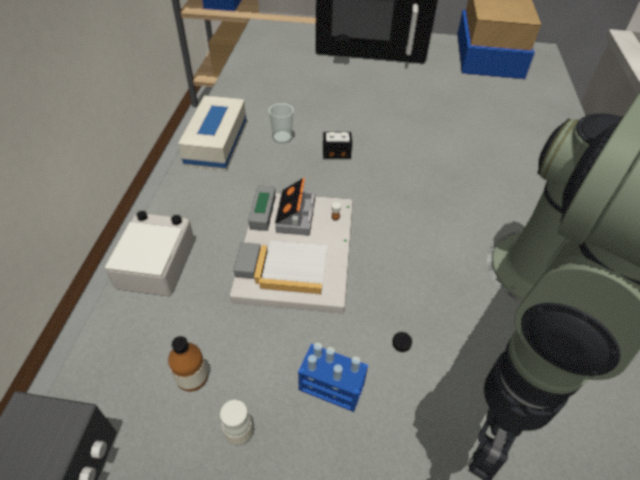

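The top view shows the photometer spanning about (250–388, 160–266), with the brass corner at upper left (262–302, 184–244). The open covers are near (343,200) and (370,200), the vial is at (359,245) and the block at (478,234). The side view agrees: the rack is on the +y side and the block on the −y side.

```bash
cat > h.py <<'E'
import numpy as np,cv2
from bench import bot,snapshot,camera_params
from scipy.spatial.transform import Rotation as R
def ray(p,px):
    u=cv2.undistortPoints(np.array(px,float).reshape(-1,1,2),p["camera_matrix"],p["D"]).reshape(-1,2)
    M=cv2.Rodrigues(np.asarray(p["rvec"],float))[0]
    return -M.T@np.asarray(p["tvec"],float).ravel(), np.c_[u,np.ones(len(u))]@M
def cast(p,px,z):
    c,d=ray(p,px); return c+d*((z-c[2])/d[:,2])[:,None]
def proj(p,X): return cv2.projectPoints(np.array(X,float).reshape(-1,1,3),p["rvec"],p["tvec"],p["camera_matrix"],p["D"])[0].reshape(-1,2)
def blobs(m,amin=20):
    cs=cv2.findContours(m.astype(np.uint8),cv2.RETR_EXTERNAL,cv2.CHAIN_APPROX_NONE)[0]
    return sorted([c for c in cs if cv2.contourArea(c)>amin],key=cv2.contourArea,reverse=True)
def rect(p,c,z):
    X=cast(p,c.reshape(-1,2),z)[:,:2]*1000
    return cv2.minAreaRect(X.astype(np.float32))
E
python3 - <<'E'
from h import *
p=camera_params("top");im=snapshot("top");hsv=cv2.cvtColor(im,cv2.COLOR_RGB2HSV)
H,S,V=[hsv[...,i].astype(int) for i in range(3)]
print("cam",ray(p,[[320,240]])[0], im[255,300],im[215,262],im[234,486],im[246,470],im[300,300],im[197,343])
roi=np.zeros(H.shape,bool);roi[150:280,240:400]=1
base=roi&(V>150)
base=cv2.morphologyEx(base.astype(np.uint8),cv2.MORPH_CLOSE,np.ones((25,25)))
for c in blobs(base,500):
    r=rect(p,c,.03);print("base",r,cv2.boxPoints(r).round(1).tolist())
for c in blobs(roi&(H>8)&(H<28)&(S>130)&(V>100),8): print("org",cv2.boundingRect(c),rect(p,c,.055))
roi[:]=0;roi[200:270,450:510]=1
for c in blobs(roi&(V>130),5): print("blkwhite",rect(p,c,.06),cv2.boundingRect(c))
for c in blobs(roi&((V<45)|(V>130)),30): print("blk",rect(p,c,.06),cv2.boundingRect(c))
cv2.imwrite("pics/z.png",cv2.resize(im[150:280,240:510][:,:,::-1],None,fx=2.9,fy=2.9,interpolation=2))
E
```

```text
cam [0.38682992 0.02420377 1.1998845 ] [195 181 167] [190 138  49] [195 186 176] [3 4 4] [102 101  91] [158  59   2]
base ((552.534423828125, 33.8209228515625), (236.6056365966797, 315.6575927734375), 2.437588930130005) [[427.6000061035156, 186.5], [441.1000061035156, -128.89999389648438], [677.4000244140625, -118.80000305175781], [664.0, 196.5]]
org (258, 181, 44, 64) ((567.6192016601562, 146.61581420898438), (78.55945587158203, 170.26776123046875), 57.968963623046875)
org (364, 192, 10, 6) ((590.4468994140625, -81.8007583618164), (11.565433502197266, 20.608745574951172), 0.13613419234752655)
org (332, 206, 24, 3) ((561.5327758789062, -24.60413360595703), (4.601098537445068, 52.36185836791992), 0.06333448737859726)
org (338, 193, 10, 6) ((588.02734375, -22.412025451660156), (11.550280570983887, 20.540367126464844), 0.07362157106399536)
org (359, 205, 24, 3) ((563.9248657226562, -86.14750671386719), (4.606955528259277, 52.54239273071289), 0.11649074405431747)
blkwhite ((502.7916259765625, -338.4115295410156), (59.288150787353516, 36.02149963378906), 9.35846996307373) (472, 219, 19, 28)
blk ((499.8375244140625, -329.3770751953125), (80.16690826416016, 63.840362548828125), 9.511756896972656) (462, 215, 32, 38)
```

View pics/z.png

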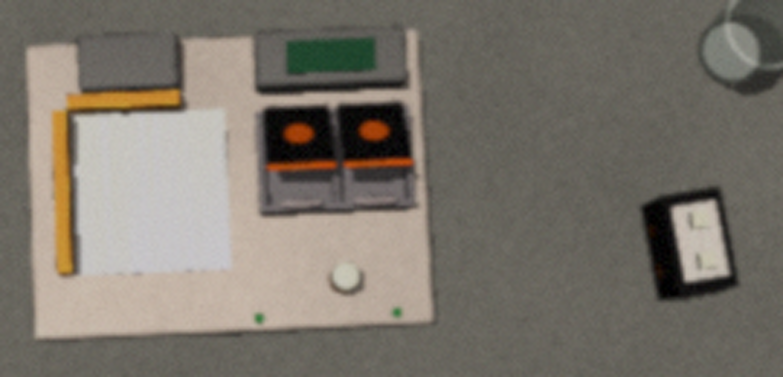

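The wider crop shows the same layout. The yaw fit gives the photometer at about (552.5, 33.8) mm, turned +2.4°, and the base size and spot positions are consistent with that. The block's white-topped cells are at crop (705,240). I'll move over the covers and refine the pose with the wrist camera.

>>> jog_arm([
  [1, [0.2, -0.3, 0.1], [0, 0, 0.05]],
  [1, [0.4, -0.6, 0.1], [0, 0, 0.1]],
  [1, [0.6, -0.9, 0.1], [0, 0, 0.148]],
  [1, [0.65, -1, 0.1], [0, 0, 0.148]],
  [1, [0.65, -1, 0.1], [0, 0, 0.148]],
])

```text
t: 0.78
ee_pos: [0.3567, 0.2991, 0.2512]
eef_rot: [-0.0, -0.018, 1.0, -0.0]
contact_force: [-0.3, 0.2, -0.2]
finger_gap: -0.003
gripper_force: 0.0
```

>>> jog_arm([
  [1, [0.2, -0.3, 0], [0, 0, 0]],
  [1, [0.4, -0.6, 0], [0, 0, 0]],
  [1, [0.6, -0.9, 0], [0, 0, 0]],
  [1, [0.6, -1, 0], [0, 0, 0]],
  [1, [0.6, -1, 0], [0, 0, 0]],
])

```text
t: 1.4
ee_pos: [0.4761, 0.1003, 0.2509]
eef_rot: [-0.0, -0.02, 1.0, -0.0]
contact_force: [-0.3, -0.1, -0.0]
finger_gap: 0.003
gripper_force: 0.0
```

Run:
```python
from h import *
s=bot.observe();print(s["t"],s["ee_pos"],s["q"],s["finger_gap"])
p=camera_params("wrist");im=snapshot("wrist");print(p["camera_matrix"][0],ray(p,[[320,240]]))
cv2.imwrite("pics/w1.png",im[:,:,::-1]);print(proj(p,[.57,-.0215,.061]))
```

```text
1.4 [0.47607569 0.10025305 0.25090662] [ 5.56820925e-02  1.95547520e-01 -3.17167461e-01  1.05842173e+00
  8.17116501e-06  1.65530444e-02] 0.002523479772663837
[330.71080551   0.         317.9383905 ] (array([0.39740824, 0.09756069, 0.39343011]), array([[ 0.30590495,  0.01758382, -0.95192129]]))
[[206.03960509 291.44635751]]
```

View pics/w1.png

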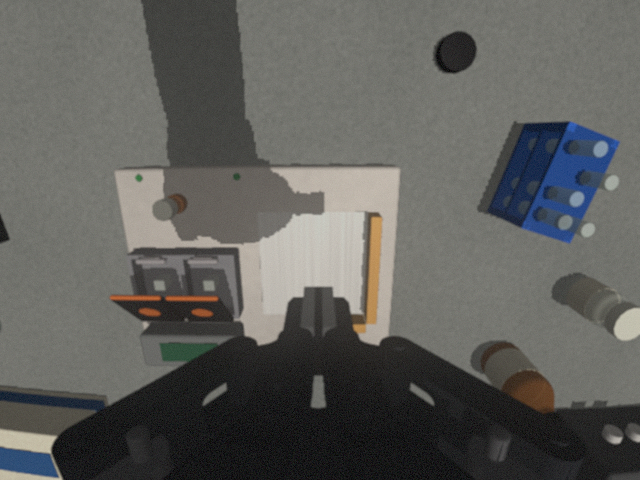

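The wrist view shows the base's front corners at about (117,170) and (399,166). The long stop runs from (377,215) to (373,322), and the covers' orange rods are at row 298.

Run:
```python
from h import *
p=camera_params("wrist");im=snapshot("wrist");hsv=cv2.cvtColor(im,cv2.COLOR_RGB2HSV).astype(int)
H,S,V=[hsv[...,i] for i in range(3)]
g=cv2.GaussianBlur(im[...,0],(3,3),0).astype(int)
# front edge: strongest upward gradient
cols=[c for c in range(125,395,6) if not 160<c<250]
pts=[(c,150+np.argmax(np.diff(g[150:185,c]))+1) for c in cols]
X=cast(p,pts,.03)[:,:2]; 
def line(X):
    vx,vy,x,y=cv2.fitLine((X*1000).astype(np.float32),cv2.DIST_HUBER,0,.01,.01).ravel();return np.degrees(np.arctan2(vy,vx)),x,y
print("front",line(X))
rows=range(175,330,6)
pts=[(385+np.argmin(np.diff(g[r,385:408]))+1,r) for r in rows];print("left(+y)",line(cast(p,pts,.03)[:,:2]))
rows=range(176,240,5)
pts=[(105+np.argmax(np.diff(g[r,105:140]))+1,r) for r in rows];print("right(-y)",line(cast(p,pts,.03)[:,:2]))
m=(H>8)&(H<28)&(S>120)&(V>80);m[:, :340]=0;m[:,395:]=0;m[:205]=0;m[:,:]&=True
c=[(np.nonzero(m[r,:])[0][[0,-1]]) for r in range(222,312,5)]
print("brass inner",line(cast(p,[(a[0],r) for a,r in zip(c,range(222,312,5))],.055)[:,:2]))
print("brass outer top",line(cast(p,[(a[1]+1,r) for a,r in zip(c,range(222,312,5))],.055)[:,:2]))
```

```text
front (np.float32(-87.44452), np.float32(431.9793), np.float32(90.216286))
left(+y) (np.float32(2.5644698), np.float32(524.3882), np.float32(192.37993))
right(-y) (np.float32(1.7510229), np.float32(485.23755), np.float32(-125.61338))
brass inner (np.float32(1.9431682), np.float32(534.92377), np.float32(159.30394))
brass outer top (np.float32(2.6180408), np.float32(531.755), np.float32(169.77667))
```

>>> jog_arm([
  [1, [0.2, -0.3, 0], [0, 0, 0]],
  [1, [0.474, -0.6, 0], [0, 0, 0]],
  [1, [0.474, -0.605, -0.2], [0, 0, 0]],
  [1, [0.474, -0.605, -0.45], [0, 0, 0]],
  [1, [0.474, -0.605, -0.6], [0, 0, 0]],
  [1, [0.474, -0.605, -0.7], [0, 0, 0]],
  [1, [0.474, -0.605, -0.8], [0, 0, 0]],
  [1, [0.474, -0.605, -0.85], [0, 0, 0]],
  [1, [0.474, -0.605, -0.88], [0, 0, 0]],
  [1, [0.474, -0.605, -0.9], [0, 0, 0]],
])

```text
t: 2.75
ee_pos: [0.5702, -0.0186, 0.0716]
eef_rot: [0.0, -0.022, 1.0, 0.0]
contact_force: [-0.8, 0.9, 1.1]
finger_gap: -0.002
gripper_force: 0.6
```

>>> jog_arm([
  [1, [0, -0.01, -0.015], [0, 0, 0]],
  [1, [0, -0.01, -0.03], [0, 0, 0]],
  [1, [0, -0.01, -0.04], [0, 0, 0]],
  [1, [0, -0.01, -0.05], [0, 0, 0]],
  [1, [0, -0.01, -0.05], [0, 0, 0]],
])

```text
t: 3.38
ee_pos: [0.5699, -0.0215, 0.0613]
eef_rot: [-0.0, -0.021, 1.0, -0.0]
contact_force: [0.4, -0.6, 0.5]
finger_gap: -0.0
gripper_force: 0.3
```

>>> jog_arm([
  [1, [0, 0, -0.01], [0, 0, 0]],
  [1, [0, 0, -0.02], [0, 0, 0]],
  [1, [0, 0, -0.02], [0, 0, 0]],
])

```text
t: 3.75
ee_pos: [0.5701, -0.0215, 0.0604]
eef_rot: [0.001, -0.022, 1.0, -0.001]
contact_force: [-10.2, 0.6, 26.5]
finger_gap: -0.0
gripper_force: 13.7
```

>>> jog_arm([
  [1, [0, 0, 0.1], [0, 0, 0]],
  [1, [0, 0, 0.35], [0, 0, 0]],
  [1, [0, 0, 0.5], [0, 0, 0]],
  [1, [0.005, -0.1, 0.5], [0, 0, 0]],
  [1, [0.012, -0.29, 0.5], [0, 0, 0]],
  [1, [0.012, -0.29, 0.5], [0, 0, 0]],
])

```text
t: 4.5
ee_pos: [0.5721, -0.0821, 0.1559]
eef_rot: [-0.001, -0.02, 1.0, -0.0]
contact_force: [-0.4, 0.3, -0.4]
finger_gap: -0.0
gripper_force: 0.0
```

Run:
```python
from h import *
im=snapshot("side");print(bot.observe()["ee_pos"])
a=im[150:270,210:370][:,:,::-1]
b=snapshot("wrist")[:,:,::-1]
a=cv2.resize(a,None,fx=2.4,fy=2.4,interpolation=2)
b=cv2.resize(b,(384,288));cv2.imwrite("pics/c1.png",np.hstack([a,b]))
```

```text
[ 0.5717586  -0.08077724  0.15582804]
```

View pics/c1.png

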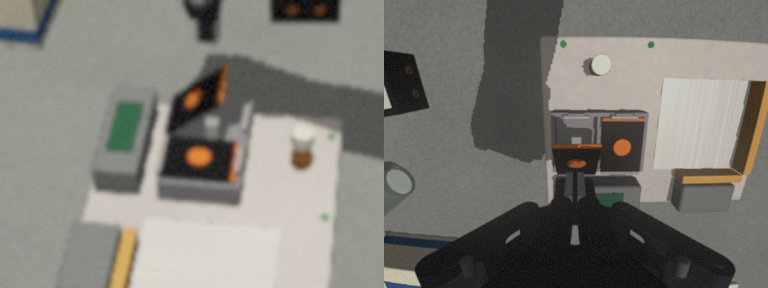

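The left cover now lies level: the left panel shows it at (200,160) and the right panel at (622,147). The right cover is still up. Next I'll press the right one.

>>> jog_arm([
  [1, [0.005, 0.01, -0.15], [0, 0, 0]],
  [1, [0.005, 0.01, -0.3], [0, 0, 0]],
  [1, [0.005, 0.01, -0.36], [0, 0, 0]],
  [1, [0.005, 0.01, -0.4], [0, 0, 0]],
  [1, [0.005, 0.01, -0.43], [0, 0, 0]],
  [1, [0.005, 0.01, -0.46], [0, 0, 0]],
  [1, [0.005, 0.01, -0.48], [0, 0, 0]],
  [1, [0.005, 0.01, -0.495], [0, 0, 0]],
  [1, [0.005, 0.01, -0.495], [0, 0, 0]],
])

```text
t: 5.72
ee_pos: [0.5732, -0.0774, 0.0607]
eef_rot: [0.0, -0.022, 1.0, -0.0]
contact_force: [-8.1, 1.1, 19.2]
finger_gap: 0.002
gripper_force: 9.5
```

>>> jog_arm([
  [1, [0, 0, -0.008], [0, 0, 0]],
  [1, [0, 0, -0.008], [0, 0, 0]],
  [1, [0, 0, 0.2], [0, 0, 0]],
  [1, [0, 0, 0.5], [0, 0, 0]],
  [0, [-0.2, -0.2, 0.8], [0, 0, 0]],
  [0, [-0.5, -0.5, 0.95], [0, 0, 0]],
  [0, [-0.75, -0.8, 0.95], [0, 0, 0]],
  [0, [-0.75, -1, 0.95], [0, 0, 0]],
  [0, [-0.75, -1, 0.95], [0, 0, 0]],
])

```text
t: 6.85
ee_pos: [0.4224, -0.28, 0.2493]
eef_rot: [0.001, -0.02, 1.0, -0.001]
contact_force: [0.0, 0.4, 0.4]
finger_gap: 1.001
gripper_force: 0.0
```

Run:
```python
from h import *
s=bot.observe();print(s["ee_pos"],s["finger_gap"])
p=camera_params("wrist");im=snapshot("wrist");print(proj(p,[[.5,-.338,.06],[.5,-.338,.07]]))
cv2.imwrite("pics/w2.png",im[:,:,::-1])
```

```text
[ 0.42238502 -0.27995047  0.24930032] 1.001417638937373
[[262.61455616 280.24730321]
 [261.11335021 284.19336146]]
```

View pics/w2.png

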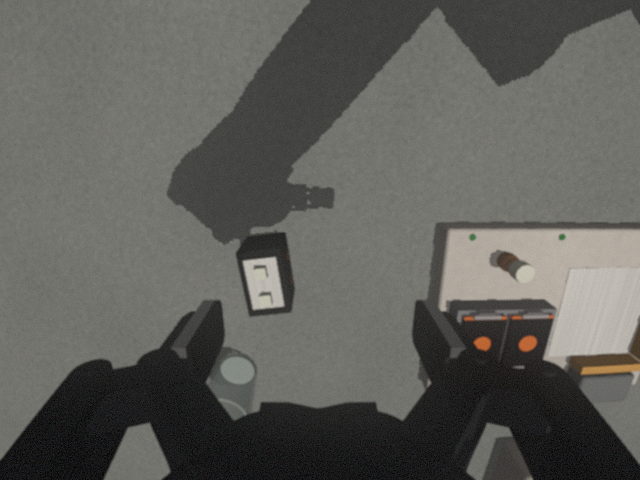

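Both covers lie flat, with spots at (482,344) and (528,344) and the rods under the catches. The block's white cell caps are at (264,283) and the beaker is at (237,370).

Run:
```python
from h import *
for n,(a,b,c,d) in(("wrist",(220,325,225,305)),("top",(200,270,450,510))):
    p=camera_params(n);im=snapshot(n);V=im.max(2).astype(int);roi=np.zeros(V.shape,bool);roi[a:b,c:d]=1
    w=cv2.morphologyEx((roi&(V>120)).astype(np.uint8),cv2.MORPH_CLOSE,np.ones((5,5)))
    for k in blobs(w,80):
        for z in(.06,.07): print(n,z,rect(p,k,z))
    k=blobs(cv2.morphologyEx((roi&((V<42)|(V>120))).astype(np.uint8),cv2.MORPH_CLOSE,np.ones((5,5))),200)[0]
    hull=cv2.approxPolyDP(cv2.convexHull(k),2.5 if n=="wrist" else 1.5,True).reshape(-1,2);print(hull.tolist())
    print("z60",(cast(p,hull,.06)*1000).round(0)[:,:2].tolist()," z0",(cast(p,hull,0)*1000).round(0)[:,:2].tolist())
```

```text
wrist 0.06 ((504.135009765625, -337.1142883300781), (60.87471008300781, 36.92973327636719), 9.568612098693848)
wrist 0.07 ((499.2766418457031, -335.5242004394531), (59.04027557373047, 35.81684875488281), 9.568642616271973)
wrist 0.06 ((519.5868530273438, -345.7691345214844), (75.95516967773438, 77.14932250976562), 86.97130584716797)
wrist 0.07 ((514.262939453125, -343.9183349609375), (73.66627502441406, 74.82442474365234), 86.97129821777344)
[[278, 258], [290, 320], [273, 324], [225, 323], [227, 262]]
z60 [[472.0, -324.0], [548.0, -310.0], [554.0, -330.0], [556.0, -386.0], [479.0, -379.0]]  z0 [[496.0, -331.0], [585.0, -315.0], [592.0, -338.0], [594.0, -404.0], [504.0, -397.0]]
top 0.06 ((502.8756408691406, -338.08734130859375), (60.56747055053711, 36.8204345703125), 9.957070350646973)
top 0.07 ((501.85760498046875, -334.9090576171875), (60.03609085083008, 36.49741744995117), 9.957096099853516)
[[486, 215], [509, 240], [509, 269], [454, 269], [462, 221]]
z60 [[543.0, -351.0], [486.0, -404.0], [420.0, -402.0], [420.0, -274.0], [529.0, -295.0]]  z0 [[552.0, -371.0], [491.0, -426.0], [421.0, -424.0], [422.0, -290.0], [537.0, -312.0]]
```

>>> jog_arm([
  [0, [0.2, -0.14, 0], [0, 0, 0.041]],
  [0, [0.395, -0.283, -0.2], [0, 0, 0.041]],
  [0, [0.395, -0.283, -0.5], [0, 0, 0.041]],
  [0, [0.395, -0.283, -0.75], [0, 0, 0.041]],
  [0, [0.395, -0.283, -0.75], [0, 0, 0.041]],
])

```text
t: 7.62
ee_pos: [0.5002, -0.3299, 0.0942]
eef_rot: [-0.003, -0.087, 0.996, 0.004]
contact_force: [-0.6, 0.4, 0.2]
finger_gap: 1.002
gripper_force: 0.0
```

Run:
```python
from h import *
s=bot.observe();print(s["ee_pos"],R.from_quat(s["eef_rot"],scalar_first=True).as_matrix()[:,1])
p=camera_params("wrist");im=snapshot("wrist");print(proj(p,[[.5015,-.3365,.07]]))
cv2.imwrite("pics/w3.png",im[:,:,::-1])
```

```text
[ 0.5001897  -0.32989509  0.09415542] [-0.17292984  0.98490543  0.00752118]
[[304.79735996 283.53964041]]
```

View pics/w3.png

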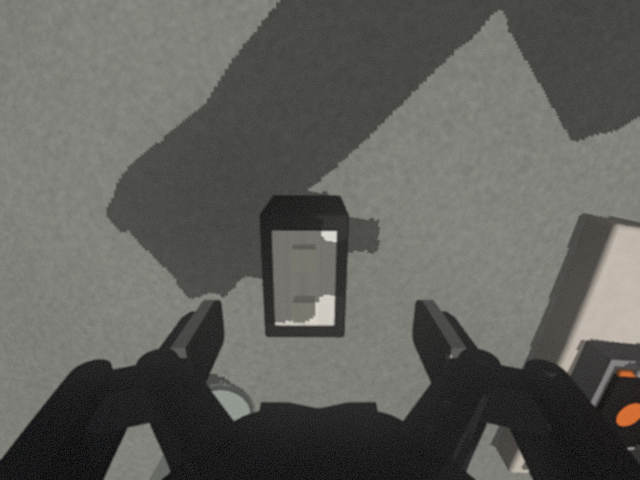

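The block is square to the fingers, with its white caps centred at (304,278) against a predicted (305,283). I'll descend.

>>> jog_arm([
  [0, [0, 0, 0], [0, 0, 0]],
  [0, [0, 0, -0.15], [0, 0, 0]],
  [0, [0, 0, -0.3], [0, 0, 0]],
  [0, [0, 0, -0.33], [0, 0, 0]],
  [0, [0, 0, -0.33], [0, 0, 0]],
  [0, [0, 0, -0.33], [0, 0, 0]],
])

```text
t: 8.43
ee_pos: [0.5036, -0.3347, 0.0342]
eef_rot: [0.001, -0.086, 0.996, -0.001]
contact_force: [0.4, 0.9, 0.5]
finger_gap: 0.998
gripper_force: 0.0
```

>>> jog_arm([
  [0, [-0.005, -0.008, -0.035], [0, 0, 0]],
  [0, [-0.005, -0.008, -0.035], [0, 0, 0]],
  [0.3, [-0.005, -0.008, -0.035], [0, 0, 0]],
  [0.4, [-0.005, -0.008, -0.035], [0, 0, 0]],
  [1, [-0.005, -0.008, -0.035], [0, 0, 0]],
  [1, [-0.005, -0.008, -0.035], [0, 0, 0]],
  [1, [-0.005, -0.008, -0.035], [0, 0, 0]],
], grip_force=60)

```text
t: 9.3
ee_pos: [0.5019, -0.3362, 0.0259]
eef_rot: [0.0, -0.086, 0.996, -0.001]
contact_force: [0.1, -2.3, 4.2]
finger_gap: 0.577
gripper_force: 63.3
```

>>> jog_arm([
  [1, [0, 0, 0.1], [0, 0, 0]],
  [1, [0, 0, 0.3], [0, 0, 0]],
  [1, [0, 0, 0.5], [0, 0, 0]],
  [1, [0, 0.05, 0.65], [0, 0, 0]],
  [1, [0, 0.2, 0.65], [0, 0, 0]],
  [1, [0.05, 0.4, 0.65], [0, 0, -0.01]],
  [1, [0.1, 0.6, 0.65], [0, 0, -0.02]],
  [1, [0.1, 0.8, 0.65], [0, 0, -0.03]],
  [1, [0.1, 1, 0.65], [0, 0, -0.041]],
  [1, [0.1, 1, 0.65], [0, 0, -0.041]],
])

```text
t: 10.55
ee_pos: [0.5193, -0.1316, 0.1537]
eef_rot: [-0.002, -0.024, 1.0, 0.002]
contact_force: [0.8, 0.1, -4.2]
finger_gap: 0.576
gripper_force: 63.7
```

>>> jog_arm([
  [1, [0.03, 0.15, 0], [0, 0, 0]],
  [1, [0.06, 0.35, 0], [0, 0, 0]],
  [1, [0.1, 0.55, 0], [0, 0, 0]],
  [1, [0.15, 0.75, 0], [0, 0, 0]],
  [1, [0.18, 0.9, 0], [0, 0, 0]],
  [1, [0.188, 1, 0], [0, 0, 0]],
  [1, [0.188, 1, 0], [0, 0, 0]],
])

```text
t: 11.42
ee_pos: [0.5583, 0.0653, 0.1545]
eef_rot: [-0.001, -0.022, 1.0, -0.0]
contact_force: [0.1, -0.6, -3.7]
finger_gap: 0.573
gripper_force: 64.1
```

>>> jog_arm([
  [1, [0, 0.15, 0], [0, 0, 0]],
  [1, [0, 0.25, 0], [0, 0, 0]],
  [1, [0, 0.27, 0], [0, 0, 0]],
  [1, [0, 0.27, 0], [0, 0, 0]],
])

```text
t: 11.92
ee_pos: [0.5589, 0.1181, 0.1552]
eef_rot: [-0.0, -0.022, 1.0, -0.0]
contact_force: [0.3, 0.2, -4.4]
finger_gap: 0.576
gripper_force: 64.2
```

Run:
```python
from h import *
s=bot.observe();print(s)
print(R.from_quat(s["eef_rot"],scalar_first=True).as_matrix().round(4))
a=snapshot("side")[140:320,220:400][:,:,::-1];b=snapshot("wrist")[:,:,::-1]
cv2.imwrite("pics/p1.png",np.hstack([cv2.resize(a,(420,420),interpolation=2),cv2.resize(b[120:440,140:460],(380,420))[:, :]]))
```

```text
{'t': 11.925, 'q': array([ 7.95205133e-02,  4.25438389e-01, -2.49256113e-01,  8.96425470e-01,
       -8.26716454e-04,  3.64103104e-02]), 'joint_vel': array([-1.23712711e-02, -2.99501241e-03, -1.01068139e-03,  2.33809434e-03,
       -1.10163522e-03, -5.24905432e-05]), 'effort': array([ 5.45096230e-01, -4.99784052e+01,  2.59371990e+01, -3.92606817e-03,
        5.45082532e-02,  1.32030691e-02]), 'ee_pos': array([0.55887705, 0.11811764, 0.15517053]), 'eef_rot': array([-1.37604174e-04, -2.15534970e-02,  9.99767598e-01, -4.22038851e-04]), 'contact_force': array([ 0.34823906,  0.16739305, -4.37551062]), 'ft_torque': array([ 0.02630563, -0.03834314, -0.01374545]), 'gripper_force': 64.19193863868713, 'finger_gap': 0.5763634042938564}
[[-9.991e-01 -4.310e-02 -3.000e-04]
 [-4.310e-02  9.991e-01 -8.000e-04]
 [ 3.000e-04 -8.000e-04 -1.000e+00]]
```

View pics/p1.png

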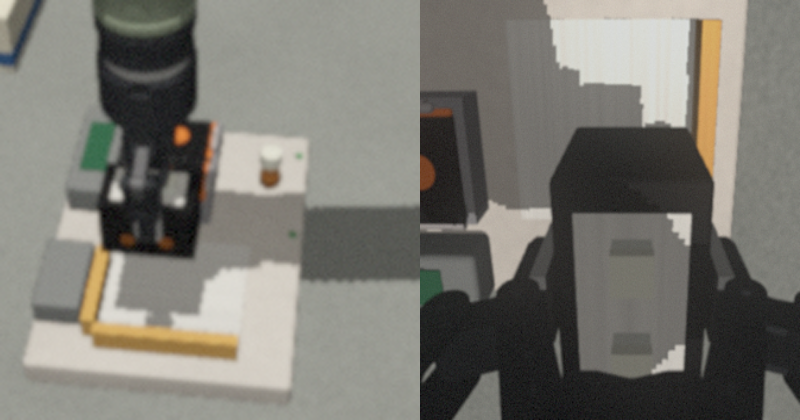

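The block is held upright and straight; the side panel shows it clear of both stops. The tool is at about x=9, y=83 mm in the photometer frame. I'll lower it gently.

>>> jog_arm([
  [1, [0, 0, -0.15], [0, 0, 0]],
  [1, [0, 0, -0.35], [0, 0, 0]],
  [1, [0, 0, -0.44], [0, 0, 0]],
  [1, [0, 0, -0.47], [0, 0, 0]],
  [1, [0, 0, -0.485], [0, 0, 0]],
  [1, [0, 0, -0.485], [0, 0, 0]],
])

```text
t: 12.78
ee_pos: [0.5597, 0.1185, 0.0591]
eef_rot: [0.001, -0.021, 1.0, -0.0]
contact_force: [0.2, 0.0, -2.8]
finger_gap: 0.578
gripper_force: 64.0
```

>>> jog_arm([
  [1, [0, 0, -0.005], [0, 0, 0]],
  [1, [0, 0, -0.01], [0, 0, 0]],
  [1, [0, 0, -0.01], [0, 0, 0]],
])

```text
t: 13.15
ee_pos: [0.559, 0.1187, 0.0564]
eef_rot: [0.0, -0.022, 1.0, 0.0]
contact_force: [-0.2, -0.0, -4.0]
finger_gap: 0.578
gripper_force: 64.0
```

>>> jog_arm([
  [1, [0, 0, -0.005], [0, 0, 0]],
  [1, [0, 0, -0.005], [0, 0, 0]],
])

```text
t: 13.4
ee_pos: [0.5591, 0.1187, 0.0559]
eef_rot: [0.0, -0.022, 1.0, -0.0]
contact_force: [-2.0, 0.4, 2.7]
finger_gap: 0.576
gripper_force: 64.7
```

>>> jog_arm([
  [1, [0, 0.02, 0], [0, 0, 0]],
  [1, [-0.002, 0.04, 0], [0, 0, 0]],
  [1, [-0.003, 0.06, 0], [0, 0, 0]],
  [1, [-0.003, 0.07, 0], [0, 0, 0]],
  [1, [-0.003, 0.07, 0], [0, 0, 0]],
])

```text
t: 14.02
ee_pos: [0.5591, 0.1328, 0.0559]
eef_rot: [0.001, -0.022, 1.0, -0.0]
contact_force: [0.8, -1.7, 5.5]
finger_gap: 0.578
gripper_force: 65.3
```

>>> jog_arm([
  [1, [0, 0.005, 0], [0, 0, 0]],
  [1, [0, 0.01, 0], [0, 0, 0]],
  [1, [0, 0.01, 0], [0, 0, 0]],
])

```text
t: 14.4
ee_pos: [0.5591, 0.1346, 0.0559]
eef_rot: [0.001, -0.022, 1.0, -0.0]
contact_force: [0.8, -1.7, 4.7]
finger_gap: 0.577
gripper_force: 65.3
```

>>> jog_arm([
  [1, [0, 0.005, 0], [0, 0, 0]],
  [1, [0, 0.005, 0], [0, 0, 0]],
])

```text
t: 14.65
ee_pos: [0.5592, 0.1347, 0.0559]
eef_rot: [0.001, -0.022, 1.0, -0.001]
contact_force: [0.8, -6.2, 5.5]
finger_gap: 0.575
gripper_force: 65.4
```

>>> jog_arm([
  [1, [0, 0.005, 0], [0, 0, 0]],
  [1, [0, 0.005, 0], [0, 0, 0]],
])

```text
t: 14.9
ee_pos: [0.5591, 0.1348, 0.0559]
eef_rot: [0.001, -0.021, 1.0, -0.002]
contact_force: [-0.4, -8.7, 7.0]
finger_gap: 0.572
gripper_force: 65.6
```

>>> jog_arm([
  [1, [0.015, 0.001, 0], [0, 0, 0]],
  [1, [0.03, 0.001, 0], [0, 0, 0]],
  [1, [0.03, 0.001, 0], [0, 0, 0]],
])

```text
t: 15.28
ee_pos: [0.5623, 0.1349, 0.0559]
eef_rot: [-0.002, -0.021, 1.0, -0.002]
contact_force: [-8.4, -8.6, 14.5]
finger_gap: 0.574
gripper_force: 66.3
```

>>> jog_arm([
  [1, [0.005, 0, 0], [0, 0, 0]],
  [1, [0.01, 0.001, 0], [0, 0, 0]],
  [1, [0.01, 0.001, 0], [0, 0, 0]],
])

```text
t: 15.65
ee_pos: [0.5637, 0.135, 0.056]
eef_rot: [-0.002, -0.021, 1.0, -0.002]
contact_force: [-9.6, -8.9, 16.8]
finger_gap: 0.575
gripper_force: 66.5
```

>>> jog_arm([
  [1, [0, 0, 0.004], [0, 0, 0]],
  [1, [0.005, 0, 0.004], [0, 0, 0]],
  [1, [0.005, 0, 0.004], [0, 0, 0]],
])

```text
t: 16.02
ee_pos: [0.5647, 0.135, 0.056]
eef_rot: [-0.002, -0.021, 1.0, -0.002]
contact_force: [-8.2, -8.4, 10.5]
finger_gap: 0.575
gripper_force: 65.8
```

>>> jog_arm([
  [1, [0.005, 0, 0.002], [0, 0, 0]],
  [1, [0.01, 0.001, 0.002], [0, 0, 0]],
  [1, [0.01, 0.001, 0.002], [0, 0, 0]],
])

```text
t: 16.4
ee_pos: [0.5667, 0.1351, 0.056]
eef_rot: [-0.003, -0.021, 1.0, -0.003]
contact_force: [-6.0, -9.7, 8.4]
finger_gap: 0.578
gripper_force: 65.4
```

>>> jog_arm([
  [1, [0.005, 0, 0], [0, 0, 0]],
  [1, [0.01, 0, 0], [0, 0, 0]],
  [1, [0.01, 0, 0], [0, 0, 0]],
])

```text
t: 16.77
ee_pos: [0.5673, 0.1351, 0.0561]
eef_rot: [-0.004, -0.021, 1.0, -0.003]
contact_force: [-10.7, -9.3, 11.8]
finger_gap: 0.573
gripper_force: 66.0
```

>>> jog_arm([
  [1, [0.005, 0, 0], [0, 0, 0]],
  [1, [0.008, 0, 0], [0, 0, 0]],
  [1, [0.008, 0, 0], [0, 0, 0]],
])

```text
t: 17.15
ee_pos: [0.5673, 0.1351, 0.0561]
eef_rot: [-0.005, -0.021, 1.0, -0.003]
contact_force: [-14.7, -8.9, 15.9]
finger_gap: 0.576
gripper_force: 66.5
```

Run:
```python
from h import *
s=bot.observe();print(s["ee_pos"],s["contact_force"],s["ft_torque"]);M=R.from_quat(s["eef_rot"],scalar_first=True).as_matrix();print(M.round(4))
b=snapshot("wrist")[:,:,::-1];a=snapshot("side")[180:310,220:360][:,:,::-1]
cv2.imwrite("pics/p2.png",np.hstack([cv2.resize(a,(420,390),interpolation=2),cv2.resize(b[60:400,160:480],(367,390))]))
```

```text
[0.56731394 0.1350997  0.056073  ] [-14.7147231   -8.85807417  15.92286918] [-1.80310966  2.50698968  0.16630619]
[[-0.999  -0.0429 -0.01  ]
 [-0.0429  0.9991 -0.0053]
 [ 0.0102 -0.0048 -0.9999]]
```

View pics/p2.png

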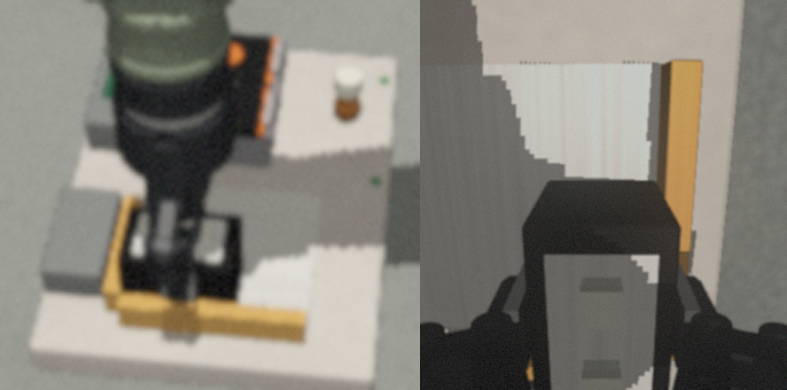

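The side panel shows the block in the corner, with an end against the short stop (118,250) and a side along the long stop. x stalled under load, so it is home. The arm is leaning about 0.6°, so I'll square it up and ease the downward load.

>>> jog_arm([
  [1, [0, 0, 0.001], [0.0016, -0.003, 0]],
  [1, [0, 0, 0.002], [0.0016, -0.003, 0]],
  [1, [0, 0, 0.002], [0.0016, -0.003, 0]],
])

```text
t: 17.62
ee_pos: [0.5674, 0.1351, 0.0559]
eef_rot: [-0.0, -0.021, 1.0, -0.0]
contact_force: [-12.3, -8.5, 12.0]
finger_gap: 0.578
gripper_force: 66.0
```

```bash
cat > st.py <<'E'
from h import *
s=bot.observe();print(s["t"],s["ee_pos"],s["contact_force"],s["ft_torque"]);M=R.from_quat(s["eef_rot"],scalar_first=True).as_matrix();print(M.round(4))
E
python3 st.py
```

```text
17.625 [0.56737311 0.13508566 0.05587186] [-12.29860995  -8.47281125  11.9935687 ] [-1.9097434   2.41843961  0.14620995]
[[-9.991e-01 -4.290e-02 -6.000e-04]
 [-4.290e-02  9.991e-01 -4.000e-04]
 [ 6.000e-04 -4.000e-04 -1.000e+00]]
```

>>> jog_arm([
  [1, [0.001, 0, 0.002], [0, 0, 0]],
  [1, [0.002, 0, 0.003], [0, 0, 0]],
  [1, [0.002, 0, 0.003], [0, 0, 0]],
  [1, [0.002, 0, 0.003], [0, 0, 0]],
])

```text
t: 18.12
ee_pos: [0.5674, 0.1351, 0.0559]
eef_rot: [-0.001, -0.021, 1.0, -0.0]
contact_force: [-12.6, -7.9, 8.8]
finger_gap: 0.575
gripper_force: 65.7
```

```bash
python3 st.py
```

```text
18.125 [0.56735142 0.13507868 0.05587868] [-12.57062568  -7.89154824   8.78091351] [-1.88972046  2.25151605  0.13961787]
[[-9.991e-01 -4.300e-02 -1.600e-03]
 [-4.300e-02  9.991e-01 -5.000e-04]
 [ 1.600e-03 -4.000e-04 -1.000e+00]]
```

>>> jog_arm([
  [1, [0.004, 0, 0.001], [0, -0.0003, 0]],
  [1, [0.008, 0, 0.002], [0, -0.0006, 0]],
  [1, [0.008, 0, 0.002], [0, -0.0006, 0]],
])

```text
t: 18.5
ee_pos: [0.5674, 0.1351, 0.0559]
eef_rot: [-0.001, -0.022, 1.0, -0.0]
contact_force: [-14.5, -9.1, 9.9]
finger_gap: 0.575
gripper_force: 65.7
```

```bash
python3 st.py
python3 - <<'E'
from h import *
p=camera_params("side");print((proj(p,[[.5691-.08*0+.0400,.1355+.0017-.0,.055]])))
a=snapshot("side")[225:305,225:335][:,:,::-1];b=snapshot("top")[155:275,240:400][:,:,::-1]
cv2.imwrite("pics/p3.png",np.vstack([cv2.resize(a,(550,400),interpolation=2),cv2.resize(b,(550,200))[:200]]) )
E
```

```text
18.5 [0.56736958 0.13508392 0.05590797] [-14.47858139  -9.1092437    9.90915352] [-1.93816035  2.89230089  0.13994982]
[[-9.991e-01 -4.310e-02 -2.600e-03]
 [-4.310e-02  9.991e-01 -5.000e-04]
 [ 2.600e-03 -4.000e-04 -1.000e+00]]
[[261.90581577 267.22637714]]
```

View pics/p3.png

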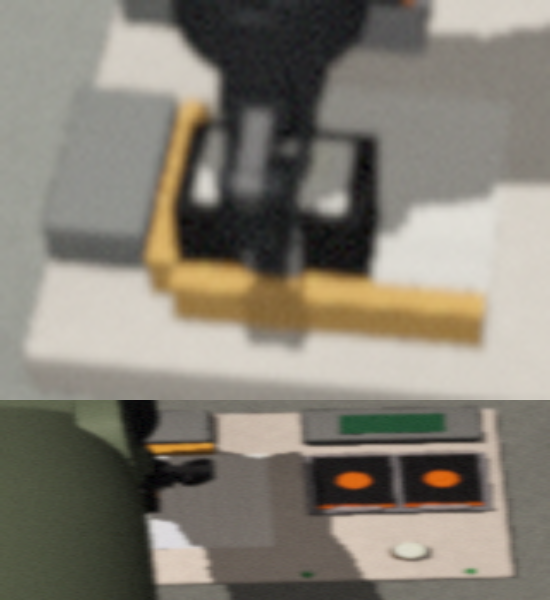

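The side crop shows the block's end tight against the short stop and its side tight against the long stop. The top crop shows both covers shut. An extra push moved nothing, so contact is firm. I'll make one small levelling turn and then sign off.

>>> jog_arm([
  [1, [0, 0, 0], [0, -0.0008, 0]],
  [1, [0, 0, 0], [0, -0.0008, 0]],
  [1, [0, 0, 0], [0, -0.0008, 0]],
])

```text
t: 18.98
ee_pos: [0.5674, 0.1351, 0.0559]
eef_rot: [-0.0, -0.022, 1.0, -0.0]
contact_force: [-14.2, -7.6, 9.5]
finger_gap: 0.578
gripper_force: 65.8
```

```bash
python3 st.py; python3 -c "
from bench import job
print(job.sign_off())"
```

```text
18.975 [0.56740312 0.13509136 0.05589008] [-14.24075014  -7.59223261   9.51933886] [-1.86877683  2.93988067  0.11205013]
[[-9.991e-01 -4.310e-02 -0.000e+00]
 [-4.310e-02  9.991e-01 -5.000e-04]
 [ 1.000e-04 -5.000e-04 -1.000e+00]]
the job is handed in; nothing more can be done
None
```

I handed the job in at 19 s: both covers look latched shut, and the block is upright in the corner, held by the gripper and pushing on both stops (tool forces 14 N in x and 8 N in y, part of it friction).

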